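# Load two end-quench bars into the hardness-test fixture, all one way round

## Task

Move both steel test bars from the sloping draining rack into the two nests of the hardness-test fixture, one in each and both the same way round: plain end to the end stop, collar end to the clamp, sitting on one ground flat with the other facing straight up. Then swing the toggle clamp's handle fully down so that both bars are held tight against the stop. Leave the other things on the bench where they are.

Things in the scene. Friction and masses are not known exactly. Their poses are not given: they have to be found in the camera images.
- bar_a: one of two identical dark steel test bars, 0.39 kg, round, 25 mm dia, 100 mm long, a collar (31 mm dia, 4 mm thick) at one end only, the other end plain. A bright ground flat 12 mm wide runs along each of two opposite sides (22 mm across flats). Origin: on the axis at mid-length; x along the axis towards the collar; z square to one flat (the other faces -z; either may end up on top)
- bar_b: the second bar, the same as bar_a. At the start one of the two lies collar uphill in the rack and the other collar downhill, in either place; in both a flat faces square out of the slope
- bar_a_plain (a point): centre of the plain end face of bar_a
- bar_b_plain (a point): centre of the plain end face of bar_b
- rack: fixed steel draining rack on a drip pan 180 x 245 x 10 mm; origin on the bench, z up. Its bed slopes 35 deg, rising towards rack +x (roughly to the robot's left). The bars lie along the slope at rack y = +38 and -38 mm, middles at x = 0, 85 mm above the bench, in V-saddles (6 mm long) 33 mm up and down the slope from the middle. Side frames at y = +-105 mm
- rack_middle (a point): on the rack midway between the middles of the two lying bars, 85 mm above the bench. Around here, between the saddles, the bed is open: fingers can pass down square to the slope on both sides of a bar, and nothing lies in the 45 mm straight below a bar's middle
- fixture: fixed steel fixture, base plate 12 mm thick, x = -200 to +75, y = +-85 mm; origin on the bench under the middle of the nests, z up, x along the nests to the end stop. Nests at y = +38 and -38 mm; a seated bar's axis is 50 mm above the bench. Each has two saddles, 14 mm long, at x = -33 and +33 mm (open between down to the base plate): a floor for the bar's flat between sides flared 45 deg
- nest_1 (a point): centre of a fully home bar's plain end: on the end stop's face (fixture x = +50 mm), on the axis of the nest at fixture y = +38 mm. The stop is a block 20 mm thick, 140 mm wide, its top 67 mm above the bench
- nest_2 (a point): the same for the nest at fixture y = -38 mm. Opposite the stop a rubber clamp tip faces each nest: at fixture x = -83.5 mm with the clamp fully open, -49.5 mm when closed; closing slides the bars along the saddles to the stop
- clamp_handle (a joint): angle of the toggle clamp's handle, rad: 0 open (handle nearly upright, leaning 10 deg towards the fixture's -x), 1.309 fully down (5 deg above level, pointing to the fixture's -x). It starts between 0 and 0.15. One handle drives both clamp tips together, 26 mm per rad; about 0.2 to 0.4 N m turns it and it stays where it is left
- pivot (a point): hinge axis of the clamp handle: at fixture x = -156 mm, y = 0, 62 mm above the bench, the axis along the fixture's y
- handle_grip (a point): middle line of the handle 90 mm from the pivot, in the black round grip of 20 mm dia, which spans 52 to 120 mm from the pivot
- wash_bottle: bystander: white plastic bottle, 66 mm dia, 170 mm high, origin under its centre
- paste_jar: bystander: small white jar with black cap, 60 mm dia, 55 mm high, origin under its centre
- ref_block: bystander: round steel hardness reference block, 65 mm dia, 14 mm high, origin under its centre
- brush: bystander: flat bench brush with wooden handle lying on the bench beyond the fixture, 200 mm long, 42 mm wide, 20 mm high, origin under its middle

How it is judged (in metres and radians):
On the way:
1. both bars lie in the nests, one in each, plain ends towards the stop (within 30 mm of it), flats up, the clamp not yet closed ((distance between bar_a_plain and nest_1 below 0.03 m or distance between bar_a_plain and nest_2 below 0.03 m) and angle between the x axis of each of bar_a, bar_b and the x axis of fixture, either way round below 0.06 rad and (angle between bar_a's own z axis and vertical below 0.35 rad or angle between bar_a's own z axis and vertical above 2.79 rad) and linear speed of each of bar_a, bar_b below 0.02 m/s and (distance between bar_b_plain and nest_1 below 0.03 m or distance between bar_b_plain and nest_2 below 0.03 m) and (angle between bar_b's own z axis and vertical below 0.35 rad or angle between bar_b's own z axis and vertical above 2.79 rad) and value of joint clamp_handle below 0.6 rad), for 0.2 s.
At the end, for the whole second after the job is handed in: Each bar lies at rest in its own nest with the centre of its plain end within 4 mm of that nest's point on the stop face, its axis within 0.06 rad of the fixture's x, a ground flat within 10 degrees of facing straight up; the clamp handle is at 1.2 rad or more ((distance between bar_a_plain and nest_1 below 0.004 m or distance between bar_a_plain and nest_2 below 0.004 m) and angle between the x axis of each of bar_a, bar_b and the x axis of fixture, either way round below 0.06 rad and (angle between bar_a's own z axis and vertical below 0.17 rad or angle between bar_a's own z axis and vertical above 2.97 rad) and linear speed of each of bar_a, bar_b below 0.02 m/s and (distance between bar_b_plain and nest_1 below 0.004 m or distance between bar_b_plain and nest_2 below 0.004 m) and (angle between bar_b's own z axis and vertical below 0.17 rad or angle between bar_b's own z axis and vertical above 2.97 rad) and value of joint clamp_handle above 1.2 rad); the robot touches nothing.
It fails at once if a bystander (bottle, jar, reference block or brush) is pushed more than 20 mm (distance of any of wash_bottle, paste_jar, ref_block, brush from where it was at the start of the episode above 0.02 m).
It also fails if it takes over 70 s, if anything falls off the work surface, if the arm or the gripper's body presses on something with over 40 N, if the wrist force passes 120 N, or if a joint passes its speed limit or range.

## Robot

A 6-joint arm with a two-finger parallel gripper is mounted at the origin on the work surface. World frame = base frame: x ahead of the robot, y to its left, z up, the work surface at z = 0. Lengths are in m, angles in degrees, forces in N, time in s.
With the tool pointing down it reaches from about 0.3 to 0.75 m from the base axis. Payload 8.5 kg.
Tool frame: the origin (TCP) lies at the very end of the fingers, on their centre line; the grasp point (between the pads) lies 19 mm behind it; x points along the fingers, y is the direction in which the jaws open and shut, and the axes are right-handed (so a half turn about x gives the same grasp; the last joint's range is limited). The gripper opens to 85 mm and grips with 20 to 120 N. Pads are 22 mm wide; open, the fingers measure 114 mm over their backs; the gripper's body (76 mm by 85 mm) begins 54 mm behind the grasp point. The pads swing forward as they close: fully open they stand 13 mm farther back than shut.
Start: joints at [-87.221, 21.807, 74.336, -0, 83.858, -12.336], TCP at [0.143, -0.531, 0.231] pointing down, gripper open.
Joint ranges: [-178.18, 178.18], [-50.72, 133.34], [12.68, 142.11], [-81.47, 261.47], [9.98, 163.14], [-165.26, 165.26]. Speed limits (degrees/s): [136.94, 136.94, 180, 180, 180, 180].

## Interface

Orientations are given as a 3x3 rotation matrix whose columns are the frame's x, y, z axes.
In Python, from rig import env, eyes, close_job gives the robot as it stands.
- The arm moves only by the shell command python3 -m pendant 'ROWS' [OPENING] [FORCE]. ROWS is a JSON object of lists of equal length, an entry for each row: "travel": the shift along the world's x, y, z in mm, a list of three; "delta_rot": the turn, a rotation vector about the world's x, y, z in rad, a list of three. In form: {"travel": [[x, y, z], ...], "delta_rot": [[wx, wy, wz], ...]}. A call has 1 to 20 rows; each row shifts and turns the commanded pose from where the row before left it; what a row does not reach is not made up. A row lasts 1/12 s, in which the tool goes at most 41.7 mm and 7.16 degrees, less where a joint would pass 70% of its speed; a pose out of reach is approached as far as the arm can. A call with a gripper value outside its range is refused whole. OPENING is the finger opening in mm, from 0 to 85.4, set as the call begins (- or left out, the last holds). The fingers move at their own pace and stop on an object; FORCE is the grip in N (left out, the last holds). Time passes only in rows, so rows that do not move let the fingers close. It gives the time, the measured TCP pose, the force and the opening at its end, in the units of the state.
- env.observe(): the state, without advancing time (a new reading comes with each control period).
- eyes.get_image(name): name is "scene" or "top" or "wrist"; returns the picture (480x640x3 uint8, red, green, blue); there is no depth.
- eyes.camera_model(name): a dict with "vfov" (degrees; the focal length in pixels is half the picture's height over the tangent of half this angle, whatever the lens; pixels are square), "cx", "cy" (the principal point, pixels), "k1" (the pictures are not rectified: a ray, as slopes to the right and down, at radius r is drawn at 1 + k1 r^2 times it, then the intrinsics apply), "pose" (4x4, takes a point from camera to world coordinates). Camera axes: x right, y up, looking along -z (the intrinsics and any distortion apply to the point x, -y, -z); pixel columns grow to the right and rows downward; lengths in m; the calibration is good to about 2 mm. A picture is of the moment at which its call begins: read the wrist's pose just before it. camera_model takes no time and is no camera call; for the wrist camera it gives the pose at the moment of the call.
- close_job(): hands the job in, once; it reports no verdict.
The state is a dict: "time_s": time; "q": joint angles; "qvel": joint speeds; "joint_efforts": joint torques, N m; "position": TCP position; "tool_rot": TCP orientation; "ft_force": force on the tool from outside, world axes, zero at the start; "wrist_torque": the same for the moment, N m; "grip_width": finger opening in m.
Only numpy, scipy, OpenCV 4.12 (cv2) and the standard library are available. Lean on these libraries where they do the work, as an engineer would, in place of code of your own. Each camera call takes 0.05 s, during which the arm holds its last target. There are 200 camera calls.

## Working session

There is one attempt and no reset: what is moved stays moved. The work goes in short steps, Python scripts to look and compute and a shell command to move; the robot and the scene stay as the last step left them, time stands still between calls to the robot, and variables do not carry over. Pictures are saved under pics/ and viewed, about 8 in all and at most 12, crops included, and the job is handed in when it is done.

```bash
ls; mkdir -p pics; python3 - <<'E'
from rig import env, eyes
import cv2
for n in ("scene","top"):
    cv2.imwrite(f"pics/{n}0.png",eyes.get_image(n)[:,:,::-1])
    m=eyes.camera_model(n);print(n,m)
print(env.observe()['time_s'])
E
```

```text
pics
scene {'vfov': 54.75275720500549, 'cx': 315.78397437006294, 'cy': 240.04122551377048, 'k1': 0.041374469272941077, 'pose': array([[ 0.2921184 , -0.75048541,  0.59282248,  1.19871728],
       [ 0.95638028,  0.2304575 , -0.17951627, -0.18280499],
       [-0.00189604,  0.61940374,  0.78507033,  0.94250231],
       [ 0.        ,  0.        ,  0.        ,  1.        ]])}
top {'vfov': 56.52310744775335, 'cx': 333.65228446489937, 'cy': 237.03685633925303, 'k1': -0.012332255301558426, 'pose': array([[ 0.01992099,  0.99451659, -0.10266404,  0.46119295],
       [-0.99971845,  0.01849011, -0.0148704 , -0.00572557],
       [-0.01289059,  0.10293137,  0.99460493,  1.12224427],
       [ 0.        ,  0.        ,  0.        ,  1.        ]])}
0.1
```

View pics/top0.png

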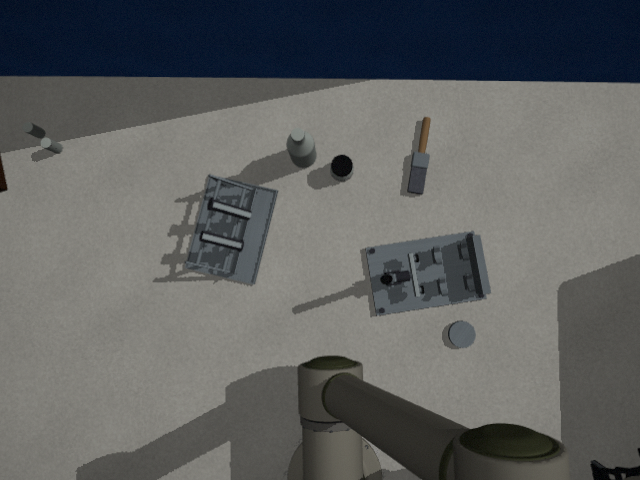

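View pics/scene0.png

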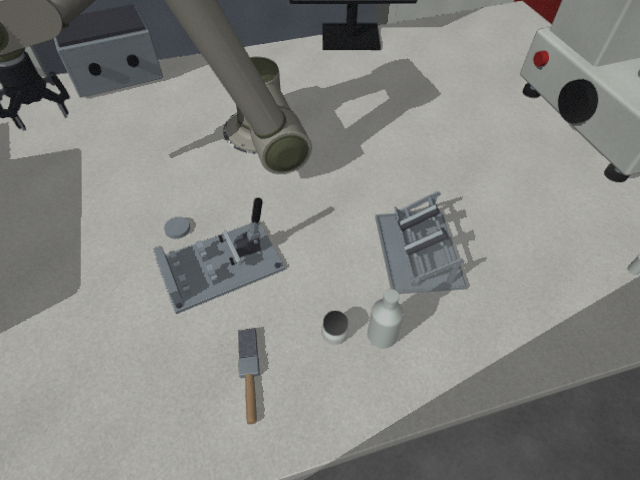

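The top view shows the rack at (230,230) and the fixture at (425,275) with its stop to the right, at x≈470. In the scene view the fixture is at (215,265) and the rack at (425,245). I'll write helpers, get rough poses, and enlarge the crops.

```bash
cat > h.py <<'E'
import numpy as np, cv2
from rig import env, eyes
def K(m):
    f=240/np.tan(np.radians(m['vfov']/2)); return f
def ray(m,uv):
    f=K(m); d=np.array([(uv[0]-m['cx'])/f,(uv[1]-m['cy'])/f]); s=d.copy()
    for _ in range(20): s=d/(1+m['k1']*(s@s))
    R=m['pose'][:3,:3]; v=R@np.array([s[0],-s[1],-1.]); return m['pose'][:3,3],v/np.linalg.norm(v)
def onz(m,uv,z):
    o,v=ray(m,uv); return o+v*(z-o[2])/v[2]
def proj(m,P):
    c=m['pose'][:3,:3].T@(np.asarray(P,float)-m['pose'][:3,3]); s=np.array([c[0],-c[1]])/-c[2]
    return s*(1+m['k1']*(s@s))*K(m)+[m['cx'],m['cy']]
def tri(a,b):
    (o1,v1),(o2,v2)=a,b
    t=np.linalg.lstsq(np.c_[v1,-v2],o2-o1,rcond=None)[0]
    p,q=o1+t[0]*v1,o2+t[1]*v2; return (p+q)/2,np.linalg.norm(p-q)
E
python3 - <<'E'
from h import *
m=eyes.camera_model('top'); i=cv2.imread('pics/top0.png')
A=cv2.resize(i[165:295,170:300],None,fx=3.0,fy=3.0,interpolation=cv2.INTER_CUBIC)
B=cv2.resize(i[220:350,355:490+3][:,:136],None,fx=3,fy=3,interpolation=cv2.INTER_CUBIC)
cv2.imwrite('pics/c1.png',np.clip(np.hstack([A,B])*1.6,0,255).astype('u1'))
for p in [(209,176),(277,191),(252,284),(187,268)]: print(onz(m,p,.01).round(3))
for p in [(362,249),(479,232),(489,298),(371,316)]: print(onz(m,p,.012).round(3))
w=eyes.camera_model('wrist'); s=env.observe(); T=s['tool_rot']
print(w['vfov'],np.array(T).T@w['pose'][:3,:3],np.array(T).T@(w['pose'][:3,3]-s['position']),T)
E
```

```text
[0.727 0.332 0.01 ]
[0.691 0.157 0.01 ]
[0.455 0.211 0.01 ]
[0.491 0.376 0.01 ]
[ 0.547 -0.06   0.012]
[ 0.595 -0.352  0.012]
[ 0.432 -0.374  0.012]
[ 0.383 -0.085  0.012]
71.89899445750612 [[ 9.81238765e-04  2.73709029e-01 -9.61812042e-01]
 [ 9.99999326e-01 -8.64876265e-04  7.74073965e-04]
 [-6.19977373e-04 -9.61812154e-01 -2.73709693e-01]] [-0.14195044 -0.00025593 -0.07071939] [[-7.00991227e-05  2.60751535e-01 -9.65405941e-01]
 [ 1.28076058e-03 -9.65405129e-01 -2.60751409e-01]
 [-9.99999177e-01 -1.25473232e-03 -2.66286235e-04]]
```

View pics/c1.png

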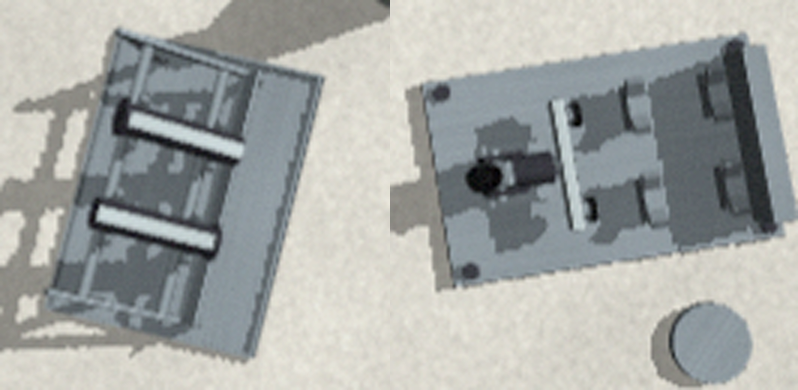

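Crop: the upper bar looks wider (collar) at its uphill left end, about (122,115). The lower bar is unclear. I'll move the wrist camera over the fixture, on the way to the rack.

```bash
python3 -m pendant '{"travel":[[29,26,6],[29,26,6],[29,26,6],[29,26,6],[29,26,6],[29,26,6],[29,26,6],[29,26,6],[29,26,6],[29,26,6],[29,26,6],[29,26,6],[0,0,0],[0,0,0]],"delta_rot":[[0,0,0.1225],[0,0,0.1225],[0,0,0.1225],[0,0,0.1225],[0,0,0.1225],[0,0,0.1225],[0,0,0.1225],[0,0,0.1225],[0,0,0.1225],[0,0,0.1225],[0,0,0.1225],[0,0,0.1225],[0,0,0],[0,0,0]]}' 50 60
python3 - <<'E'
from h import *
m=eyes.camera_model('wrist'); im=eyes.get_image('wrist'); cv2.imwrite('pics/w1.png',im[:,:,::-1]); np.save('w1.npy',m,allow_pickle=True)
print(env.observe()['q'])
E
```

```text
time_s: 1.27
position: [0.4923, -0.2176, 0.303]
tool_rot: [[-0.0, 0.986, 0.165], [0.0, 0.165, -0.986], [-1.0, -0.0, -0.0]]
ft_force: [-0.8, 0.3, -0.8]
grip_width: 0.0506
[-3.65886124e+01  1.82666675e+01  6.79791658e+01 -1.83285202e-02
  9.38104069e+01 -4.59495220e+01]
```

View pics/w1.png

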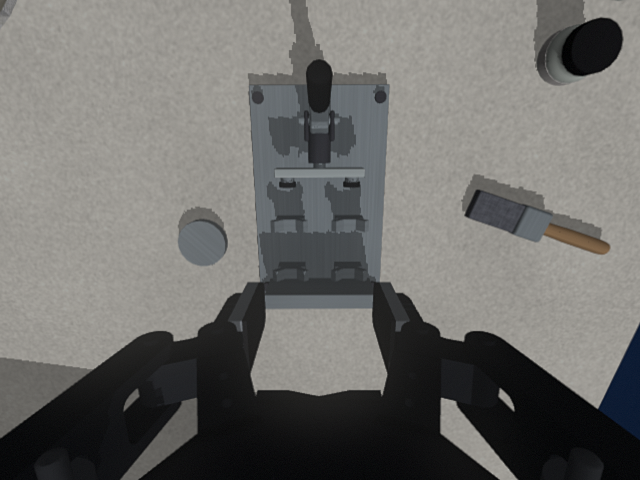

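The wrist view shows the fixture plate corners at about (249,85), (389,85), (262,307) and (378,307). The handle is up, with its tip at (319,70). The stop is at row ~290, and the jaws frame it. I'll fit the plate edges by colour mask.

```bash
cat > fix.py <<'E'
from h import *
m=np.load('w1.npy',allow_pickle=True).item()
im=cv2.imread('pics/w1.png').astype(int)
B=((im[:,:,0]-im[:,:,2])>3)
L=[];R=[]
for r in range(105,265,2):
    c=np.where(B[r,230:410])[0]+230
    if len(c)>20: L.append(onz(m,(c[0]-.0,r),.012)); R.append(onz(m,(c[-1]+1,r),.012))
T=[]
for c in list(range(270,300,2))+list(range(340,376,2)):
    r=np.where(B[70:120,c])[0]
    if len(r): T.append(onz(m,(c,r[0]+70),.012))
def ln(P):
    P=np.array(P)[:,:2]; vx,vy,x,y=cv2.fitLine(P.astype('f4'),cv2.DIST_HUBER,0,.0005,.0001).ravel()
    d=np.array([vx,vy]);d*=1 if vy<0 or abs(vy)<.5 else -1; o=np.array([x,y]); n=np.array([-d[1],d[0]])
    return o,d,np.abs((P-o)@n).mean()
l,r,t=ln(L),ln(R),ln(T)
for k in (l,r,t): print(k[0],np.degrees(np.arctan2(k[1][1],k[1][0])),k[2])
d=l[1]+r[1]; d/=np.linalg.norm(d); n=np.array([-d[1],d[0]])
print('width',(l[0]-r[0])@n, (r[0]-l[0])@n)
c=(l[0]@n+r[0]@n)/2; a=t[0]@d
O=d*(a+.2)+n*c; print('origin',O,'yaw',np.degrees(np.arctan2(d[1],d[0])))
def F(x,y,z): return np.r_[O+d*x+n*y,z]
if __name__=='__main__':
    j=im.astype('u1').copy()
    for P in [(-200,85,12),(-200,-85,12),(75,85,12),(75,-85,12),(50,70,67),(50,-70,67),(70,70,67),(70,-70,67),(-40,38,38),(33,38,38),(-83.5,38,50),(-83.5,-38,50),(-156,0,62)]:
        u=proj(m,F(*[v/1000 for v in P])); cv2.circle(j,tuple(int(round(v)) for v in u),2,(0,0,255),-1); print(P,u.round(1))
    cv2.imwrite('pics/fx.png',cv2.resize(j[60:320,220:420],None,fx=2.3,fy=2.3))
E
python3 fix.py
```

```text
[ 0.40925795 -0.21373346] -80.205666 0.00032385729632586607
[ 0.57735693 -0.19662693] -80.11288 0.0003203914259010694
[ 0.45826238 -0.08354545] 9.558064 7.237824095602322e-05
width -0.16854937 0.16854937
origin [ 0.50598305 -0.27825436] yaw -80.15927
(-200, 85, 12) [390.1  84.5]
(-200, -85, 12) [248.4  85.3]
(75, 85, 12) [379.6 294.2]
(75, -85, 12) [260.6 294.9]
(50, 70, 67) [376.4 295.2]
(50, -70, 67) [264.2 295.8]
(70, 70, 67) [375.7 309.7]
(70, -70, 67) [265.  310.3]
(-40, 38, 38) [350.1 219.8]
(33, 38, 38) [348.9 273.9]
(-83.5, 38, 50) [351.8 186.3]
(-83.5, -38, 50) [287.8 186.6]
(-156, 0, 62) [319.6 121.1]
```

View pics/fx.png

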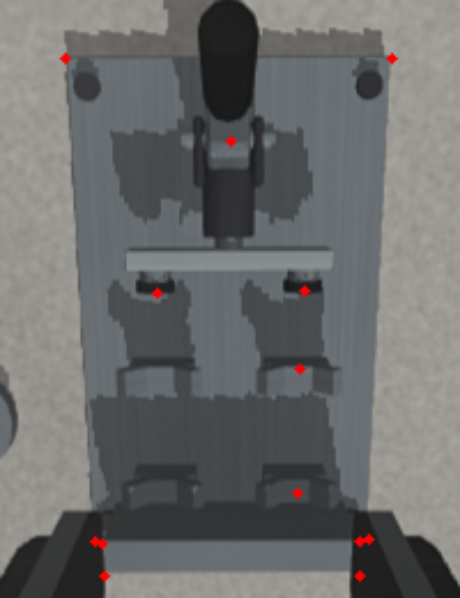

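The reprojected fixture points fall on the corners, tips and stop edge, so I have the fixture to about 1–2 mm: origin (506,-278), yaw -80.16°. Next I move to the rack, tilting the tool to the grasp orientation.

```bash
python3 -m pendant '{"travel":[[6.2,32.3,0],[6.2,32.3,0],[6.2,32.3,0],[6.2,32.3,0],[6.2,32.3,0],[6.2,32.3,-21],[6.2,32.3,-21],[6.2,32.3,-21],[6.2,32.3,-21],[6.2,32.3,-21],[6.2,32.3,-21],[0,0,0],[0,0,0]],"delta_rot":[[0,0,-0.0965],[0,0,-0.0965],[0,0,-0.0965],[0,0,-0.0965],[0,0,0],[0.0994,-0.022,0],[0.0994,-0.022,0],[0.0994,-0.022,0],[0.0994,-0.022,0],[0.0994,-0.022,0],[0.0994,-0.022,0],[0,0,0],[0,0,0]]}' 50 60
python3 - <<'E'
from h import *
m=eyes.camera_model('wrist'); im=eyes.get_image('wrist'); cv2.imwrite('pics/w2.png',im[:,:,::-1]); np.save('w2.npy',m,allow_pickle=True)
print(env.observe()['q'])
E
```

```text
time_s: 2.4
position: [0.5589, 0.1352, 0.176]
tool_rot: [[0.121, 0.975, -0.186], [0.559, -0.222, -0.799], [-0.82, -0.007, -0.572]]
ft_force: [-0.4, -1.0, 0.1]
grip_width: 0.05
[-13.83760878  25.16466328  86.95687095  36.79044217  72.7192305
 -13.75901864]
```

View pics/w2.png

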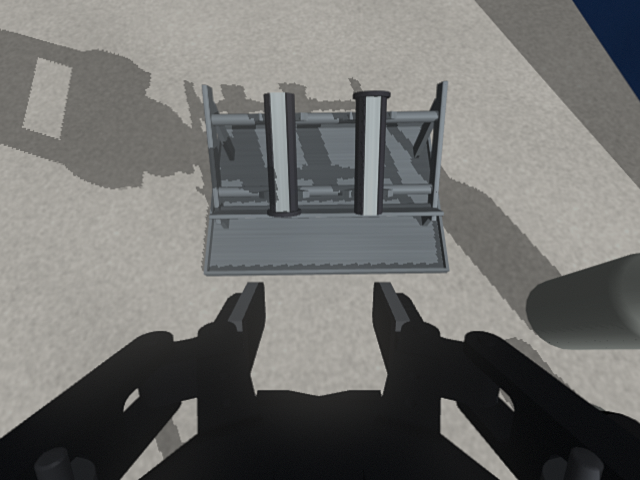

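The rack view shows the left bar (robot-near side) with its collar downhill at (283,213), plain end at (280,93). The right bar has its collar uphill at (371,95), plain end at (369,215). Bottle at right, clear. Now I'll measure the flats.

```bash
cat > bars.py <<'E'
from h import *
def flats(img,m,yaw,regs,thr=150):
    g=cv2.imread(img).min(2); out=[]
    for (x0,x1,y0,y1),plain in regs:
        k=np.zeros_like(g); k[y0:y1,x0:x1]=(g[y0:y1,x0:x1]>thr)
        n,lab,st,_=cv2.connectedComponentsWithStats(k); b=1+np.argmax(st[1:,4]); k=(lab==b)
        rows=np.where(k.sum(1)>4)[0]; pts=np.array([((np.where(k[r])[0][[0,-1]]).mean()+.5,r+.5) for r in rows])
        p=np.polyfit(pts[3:-3,1],pts[3:-3,0],1); e=[(np.polyval(p,r),r) for r in (rows[0],rows[-1]+1)]
        w=np.median(k.sum(1)[rows]); 
        xr=np.r_[np.cos(np.radians(yaw)),np.sin(np.radians(yaw)),0]; c,s=np.cos(np.radians(35)),np.sin(np.radians(35))
        n=-s*xr+np.r_[0,0,c]; D=.5
        def hit(uv,D):
            o,v=ray(m,uv); return o+v*((D-o@n)/(v@n))
        for _ in range(30):
            top,bot=hit(e[0],D),hit(e[1],D); u=(top-bot)/np.linalg.norm(top-bot)
            mid=top-u*.05 if plain=='top' else bot+u*.05
            D+= (0.094-mid[2])*.5
        ax=mid-.011*n
        print(np.round(e,1).tolist(),'w',w,'len',np.linalg.norm(top-bot).round(4),'axis mid',ax.round(4),'az',np.degrees(np.arctan2(u[1],u[0])).round(2))
        out.append(ax)
    return out
if __name__=='__main__':
    m=np.load('w2.npy',allow_pickle=True).item()
    for yaw in (76.8,77.3):
        a,b=flats('pics/w2.png',m,yaw,[((262,302,85,222),'top'),((350,392,85,225),'bot')])
        d=(a-b)[:2]; print('spacing',np.linalg.norm(d),'yaw from y',np.degrees(np.arctan2(d[1],d[0]))-90)
    mt=eyes.camera_model('top'); 
    for p in (a,b): 
        for s in(-.05,.05): print('top px',proj(mt,p+s*np.r_[.8192*np.cos(np.radians(77)),.8192*np.sin(np.radians(77)),.5736]+[0,0,.009]).round(1))
E
python3 bars.py
```

```text
[[274.7, 85.0], [284.6, 211.0]] w 13.0 len 0.1021 axis mid [0.5594 0.2817 0.085 ] az 80.38
[[373.4, 97.0], [370.1, 215.0]] w 13.0 len 0.0954 axis mid [0.6328 0.2587 0.085 ] az 78.1
spacing 0.07693779885083707 yaw from y 72.62473714801939
[[274.7, 85.0], [284.6, 211.0]] w 13.0 len 0.1021 axis mid [0.5593 0.2817 0.085 ] az 80.38
[[373.4, 97.0], [370.1, 215.0]] w 13.0 len 0.0954 axis mid [0.6327 0.2587 0.085 ] az 78.11
spacing 0.07693731555428371 yaw from y 72.62603295823197
top px [236.3 243.7]
top px [195.8 232.7]
top px [247.2 213.4]
top px [207.5 200.9]
```

```bash
sed -i 's/g=cv2.imread(img).min(2); out=\[\]/I=cv2.imread(img).astype(int); g=I.min(2)*(I[:,:,0]>=I[:,:,2]+2); out=[]/' bars.py; python3 bars.py
```

```text
Traceback (most recent call last):
  File "bars.py", line 25, in <module>
    a,b=flats('pics/w2.png',m,yaw,[((262,302,85,222),'top'),((350,392,85,225),'bot')])
        ~~~~~^^^^^^^^^^^^^^^^^^^^^^^^^^^^^^^^^^^^^^^^^^^^^^^^^^^^^^^^^^^^^^^^^^^^^^^^^
  File "bars.py", line 6, in flats
    n,lab,st,_=cv2.connectedComponentsWithStats(k); b=1+np.argmax(st[1:,4]); k=(lab==b)
               ~~~~~~~~~~~~~~~~~~~~~~~~~~~~~~~~^^^
cv2.error: OpenCV(4.12.0) /io/opencv/modules/imgproc/src/connectedcomponents.cpp:5632: error: (-215:Assertion failed) iDepth == CV_8U || iDepth == CV_8S in function 'connectedComponents_sub1'
```

```bash
sed -i "s/k=np.zeros_like(g)/k=np.zeros(g.shape,'u1')/" bars.py; python3 bars.py
```

```text
[[277.3, 93.0], [283.6, 211.0]] w 13.0 len 0.0946 axis mid [0.5587 0.2737 0.085 ] az 78.6
[[373.4, 97.0], [370.1, 215.0]] w 13.0 len 0.0954 axis mid [0.6328 0.2587 0.085 ] az 78.1
spacing 0.07562030268386233 yaw from y 78.59713354828628
[[277.3, 93.0], [283.6, 211.0]] w 13.0 len 0.0946 axis mid [0.5586 0.2737 0.085 ] az 78.6
[[373.4, 97.0], [370.1, 215.0]] w 13.0 len 0.0954 axis mid [0.6327 0.2587 0.085 ] az 78.11
spacing 0.07562015561972096 yaw from y 78.59726413229185
top px [239.7 244. ]
top px [199.3 233. ]
top px [247.2 213.4]
top px [207.5 200.9]
```

Both bars agree: rack yaw ≈78.4°, spacing 75.6 mm (76 expected), and the top view is consistent. Approaching bar_b-side (collar uphill) first.

```bash
python3 -m pendant '{"travel":[[22,28,-11.2],[22,28,-11.2],[22,28,-11.2],[0,0,0],[1.3,6.25,-9.1],[1.3,6.25,-9.1],[1.3,6.25,-9.1],[1.3,6.25,-9.1],[1.3,6.25,-9.1],[1.3,6.25,-9.1],[1.3,6.25,-9.1],[1.3,6.25,-9.1],[0,0,0],[0,0,0]],"delta_rot":[[0,0,0.016],[0,0,0],[0,0,0],[0,0,0],[0,0,0],[0,0,0],[0,0,0],[0,0,0],[0,0,0],[0,0,0],[0,0,0],[0,0,0],[0,0,0],[0,0,0]]}' 50 60
python3 - <<'E'
from h import *
im=eyes.get_image('wrist'); cv2.imwrite('pics/w3.png',im[:,:,::-1])
E
```

```text
time_s: 3.62
position: [0.6358, 0.2707, 0.0703]
tool_rot: [[0.114, 0.979, -0.169], [0.562, -0.204, -0.802], [-0.819, -0.004, -0.573]]
ft_force: [0.3, -0.5, -1.2]
grip_width: 0.0499
```

View pics/w3.png

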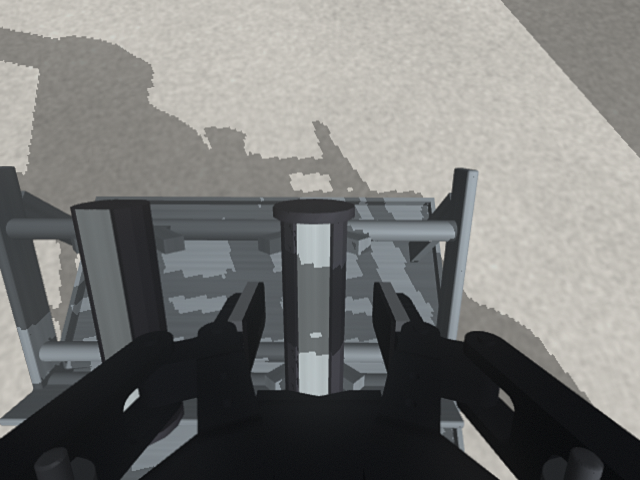

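Fingers straddle the bar. Its centre (≈314) sits ~1.7 mm left of the finger centre (319), so I nudge and grip.

```bash
python3 -m pendant '{"travel":[[-1.6,0.3,0],[0,0,0]],"delta_rot":[[0,0,0],[0,0,0]]}' 50 80 && python3 -m pendant '{"travel":[[0,0,0],[0,0,0],[0,0,0],[0,0,0],[0,0,0],[0,0,0]],"delta_rot":[[0,0,0],[0,0,0],[0,0,0],[0,0,0],[0,0,0],[0,0,0]]}' 10 80 && python3 -m pendant '{"travel":[[-0.6,-2.8,4.1],[-1,-5.6,8.2],[-1,-5.6,8.2],[-1,-5.6,8.2],[-1,-5.6,8.2],[-1,-5.6,8.2],[-1,-5.6,8.2],[-1,-5.6,8.2],[0,0,0]],"delta_rot":[[0,0,0],[0,0,0],[0,0,0],[0,0,0],[0,0,0],[0,0,0],[0,0,0],[0,0,0],[0,0,0]]}'
```

```text
time_s: 3.83
position: [0.6344, 0.2704, 0.0715]
tool_rot: [[0.116, 0.979, -0.169], [0.562, -0.205, -0.801], [-0.819, -0.002, -0.574]]
ft_force: [0.7, -0.3, 0.9]
grip_width: 0.0501
time_s: 4.33
position: [0.6338, 0.2705, 0.0714]
tool_rot: [[0.114, 0.979, -0.169], [0.562, -0.204, -0.801], [-0.819, -0.004, -0.574]]
ft_force: [-4.7, -3.1, 5.1]
grip_width: 0.0229
time_s: 5.08
position: [0.6276, 0.2275, 0.1346]
tool_rot: [[0.118, 0.979, -0.168], [0.562, -0.206, -0.801], [-0.819, 0.0, -0.574]]
ft_force: [1.3, 0.1, -3.7]
grip_width: 0.0229
```

Held (22.9 mm, weight −3.7 N). Carry to above nest 1, untilting and yawing.

```bash
python3 -m pendant '{"travel":[[-6.1,-35.1,14],[-6.1,-35.1,14],[-6.1,-35.1,14],[-6.1,-35.1,14],[-6.1,-35.1,14],[-6.1,-35.1,14],[-6.1,-35.1,14],[-6.1,-35.1,7],[-6.1,-35.1,0],[-6.1,-35.1,0],[-6.1,-35.1,0],[-6.1,-35.1,0],[-6.1,-35.1,0],[-6.1,-35.1,0],[0,0,0],[0,0,0],[0,0,0]],"delta_rot":[[-0.0997,0.0209,0],[-0.0997,0.0209,0],[-0.0997,0.0209,0],[-0.0997,0.0209,0],[-0.0997,0.0209,0],[-0.0997,0.0209,0],[0,0,0.0947],[0,0,0.0947],[0,0,0.0947],[0,0,0.0947],[0,0,0],[0,0,0],[0,0,0],[0,0,0],[0,0,0],[0,0,0],[0,0,0]]}'; python3 - <<'E'
from h import *
import numpy as np
s=env.observe(); T=np.array(s['tool_rot']); print(s['position'],T.round(4),s['grip_width'])
O=np.array([.50598,-.27825]);d=np.array([.1709,-.9853]);n=np.array([.9853,.1709])
for x,y in((-.008,.038),(-.008,-.038)): print(O+d*x+n*y)
p=np.array(s['position'])[:2]-O; print('fixture xy of tcp',p@d,p@n,'yaw err',np.degrees(np.arctan2(T[1,1],T[0,1]))-9.84)
E
```

```text
time_s: 6.5
position: [0.5414, -0.2623, 0.2371]
tool_rot: [[-0.003, 0.985, 0.17], [0.0, 0.17, -0.985], [-1.0, -0.003, -0.001]]
ft_force: [-1.0, 0.1, -2.9]
grip_width: 0.0233
[ 0.54138429 -0.2622608   0.23711586] [[-2.900e-03  9.854e-01  1.700e-01]
 [ 5.000e-04  1.700e-01 -9.854e-01]
 [-1.000e+00 -2.800e-03 -9.000e-04]] 0.023297333023840624
[ 0.5420542 -0.2638734]
[ 0.4671714 -0.2768618]
fixture xy of tcp -0.009703563612970038 0.03761639965467928 yaw err -0.053531942351343176
```

```bash
python3 -m pendant '{"travel":[[0.4,0,-26],[0,0,-26],[0,0,-26],[0,0,-26],[0,0,-26],[0,0,-26],[0,0,-6],[0,0,-6],[0,0,-6],[0,0,-6],[0,0,-6],[0,0,-6],[0,0,-4],[0,0,0],[0,0,0]],"delta_rot":[[0,0,0],[0,0,0],[0,0,0],[0,0,0],[0,0,0],[0,0,0],[0,0,0],[0,0,0],[0,0,0],[0,0,0],[0,0,0],[0,0,0],[0,0,0],[0,0,0],[0,0,0]]}'
```

```text
time_s: 7.75
position: [0.5418, -0.2628, 0.0414]
tool_rot: [[-0.003, 0.985, 0.17], [-0.001, 0.17, -0.985], [-1.0, -0.003, 0.0]]
ft_force: [-0.3, 0.4, -3.5]
grip_width: 0.0231
```

```bash
python3 -m pendant '{"travel":[[0,0,-2],[0,0,-2],[0,0,-2],[0,0,-1],[0,0,0],[0,0,0]],"delta_rot":[[0,0,0],[0,0,0],[0,0,0],[0,0,0],[0,0,0],[0,0,0]]}'; python3 - <<'E'
from h import *
im=eyes.get_image('wrist'); cv2.imwrite('pics/w4.png',im[:,:,::-1])
E
```

```text
time_s: 8.25
position: [0.5418, -0.2627, 0.0344]
tool_rot: [[-0.003, 0.985, 0.17], [-0.001, 0.17, -0.985], [-1.0, -0.003, 0.0]]
ft_force: [-0.5, -0.4, -5.0]
grip_width: 0.0227
```

View pics/w4.png

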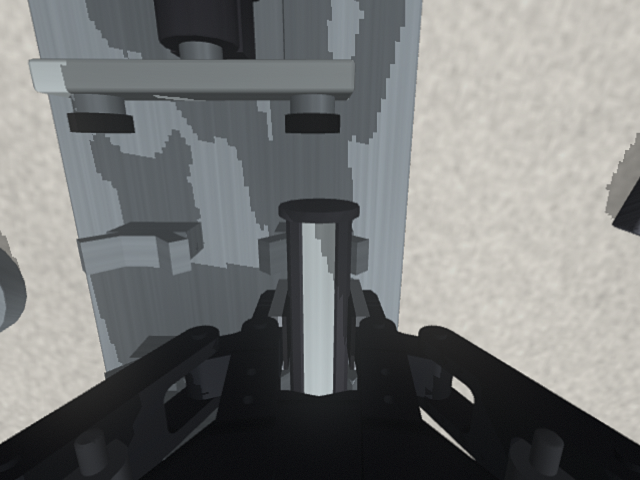

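The bar is centred over its saddle (columns 288–350 against saddle 260–368), flat up, collar towards the clamp tip. Lower gently until contact.

```bash
for i in 1 2; do python3 -m pendant '{"travel":[[0,0,-1],[0,0,-0.5],[0,0,0]],"delta_rot":[[0,0,0],[0,0,0],[0,0,0]]}'|egrep 'pos|force'; done
```

```text
position: [0.5419, -0.2629, 0.0335]
ft_force: [-2.2, 0.9, 2.2]
position: [0.5419, -0.2629, 0.0334]
ft_force: [-5.4, 2.1, 13.7]
```

Seated. Release and rise.

```bash
python3 -m pendant '{"travel":[[0,0,0.5],[0,0,0],[0,0,0],[0,0,0],[0,0,8],[0,0,16],[0,0,30],[0,0,30],[0,0,30],[0,0,30],[0,0,30],[0,0,30],[0,0,0],[0,0,0]],"delta_rot":[[0,0,0],[0,0,0],[0,0,0],[0,0,0],[0,0,0],[0,0,0],[0,0,0],[0,0,0],[0,0,0],[0,0,0],[0,0,0],[0,0,0],[0,0,0],[0,0,0]]}' 42 80
python3 - <<'E'
from h import *
m=eyes.camera_model('wrist'); im=eyes.get_image('wrist'); cv2.imwrite('pics/w5.png',im[:,:,::-1]);np.save('w5.npy',m,allow_pickle=True)
print(env.observe()['q'])
E
```

```text
time_s: 9.97
position: [0.5421, -0.2629, 0.2379]
tool_rot: [[0.0, 0.985, 0.17], [-0.003, 0.17, -0.985], [-1.0, -0.0, 0.003]]
ft_force: [-0.4, 0.0, -0.9]
grip_width: 0.0421
[-37.06603618  26.9959287   64.99061638  -0.12884305  88.08702518
 -46.85553772]
```

View pics/w5.png

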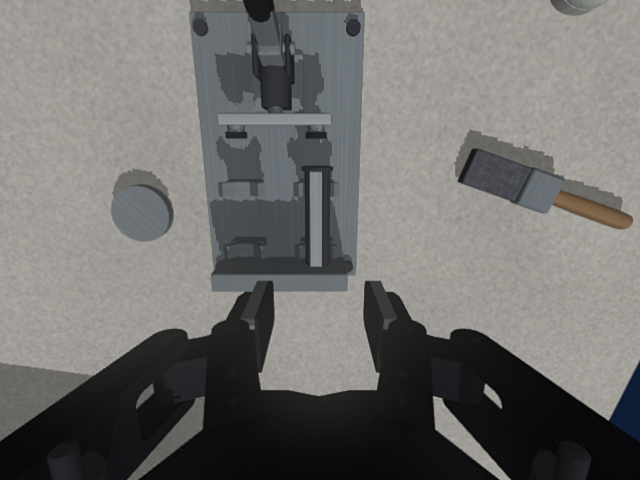

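Bar sits straight in nest 1, flat up, collar to the clamp (columns 305–330, rows 167–267). Now the second bar.

```bash
python3 -m pendant '{"travel":[[0.55,35.5,0],[0.55,35.5,0],[0.55,35.5,0],[0.55,35.5,0],[0.55,35.5,0],[0.55,35.5,0],[0.55,35.5,0],[0.55,35.5,0],[0.55,35.5,-15.9],[0.55,35.5,-15.9],[0.55,35.5,-15.9],[0.55,35.5,-15.9],[0.55,35.5,-15.9],[0.55,35.5,-15.9],[0,0,0],[0,0,0]],"delta_rot":[[0,0,0],[0,0,0],[0,0,-0.0936],[0,0,-0.0936],[0,0,-0.0936],[0,0,-0.0936],[0,0,0],[0.0997,-0.0206,0],[0.0997,-0.0206,0],[0.0997,-0.0206,0],[0.0997,-0.0206,0],[0.0997,-0.0206,0],[0.0997,-0.0206,0],[0,0,0],[0,0,0],[0,0,0]]}' 50 80
python3 - <<'E'
from h import *
m=eyes.camera_model('wrist'); im=eyes.get_image('wrist'); cv2.imwrite('pics/w6.png',im[:,:,::-1]);np.save('w6.npy',m,allow_pickle=True)
s=env.observe();print(np.array(s['position']).round(4),np.array(s['tool_rot']).round(4),s['q'])
A=np.array([.5587,.2737,.085]);u=np.r_[.8192*np.cos(1.3675),.8192*np.sin(1.3675),.5736];n=np.r_[-.5736*np.cos(1.3675),-.5736*np.sin(1.3675),.8192]
for t in(-.046,.0,.05):print('flat centre predicted',proj(m,A+n*.011+u*t).round(1))
I=cv2.imread('pics/w6.png').astype(int); k=(I.min(2)>130)&(I[:,:,0]>=I[:,:,2]+2)
for r in range(100,320,15):
    c=np.where(k[r,200:440])[0]+200
    print(r,(c.min(),c.max(),len(c)) if len(c) else None)
E
```

```text
time_s: 11.35
position: [0.548, 0.2354, 0.1385]
tool_rot: [[0.108, 0.98, -0.166], [0.562, -0.198, -0.803], [-0.82, -0.007, -0.572]]
ft_force: [-0.5, 0.9, 0.9]
grip_width: 0.0502
[0.549  0.2344 0.1396] [[ 0.111   0.9799 -0.166 ]
 [ 0.5617 -0.1996 -0.8029]
 [-0.8198 -0.0041 -0.5726]] [ -3.06696286  27.94816447  89.66829341  39.4483145   63.15023796
 -10.11220839]
flat centre predicted [321.8 321.5]
flat centre predicted [322.1 256.3]
flat centre predicted [322.3 175.8]
100 None
115 None
130 None
145 None
160 (np.int64(222), np.int64(224), 3)
175 (np.int64(312), np.int64(330), 19)
190 (np.int64(313), np.int64(330), 18)
205 (np.int64(327), np.int64(330), 4)
220 None
235 (np.int64(228), np.int64(229), 2)
250 (np.int64(229), np.int64(329), 7)
265 (np.int64(231), np.int64(329), 19)
280 (np.int64(312), np.int64(379), 58)
295 (np.int64(296), np.int64(409), 20)
310 (np.int64(312), np.int64(328), 17)
```

Flat seen at columns 312–330 (centre 321, predicted 322), plain end near row 175. Aligned, so go in and grip.

```bash
python3 -m pendant '{"travel":[[1.3,6.2,-8.7],[1.3,6.2,-8.7],[1.3,6.2,-8.7],[1.3,6.2,-8.7],[1.3,6.2,-8.7],[1.3,6.2,-8.7],[1.3,6.2,-8.7],[1.3,6.2,-8.7],[0,0,0],[0,0,0]],"delta_rot":[[0,0,0],[0,0,0],[0,0,0],[0,0,0],[0,0,0],[0,0,0],[0,0,0],[0,0,0],[0,0,0],[0,0,0]]}' 50 80 && python3 -m pendant '{"travel":[[0,0,0],[0,0,0],[0,0,0],[0,0,0],[0,0,0],[0,0,0]],"delta_rot":[[0,0,0],[0,0,0],[0,0,0],[0,0,0],[0,0,0],[0,0,0]]}' 10 80 && python3 -m pendant '{"travel":[[-0.6,-2.8,4.1],[-1,-5.6,8.2],[-1,-5.6,8.2],[-1,-5.6,8.2],[-1,-5.6,8.2],[-1,-5.6,8.2],[-1,-5.6,8.2],[-1,-5.6,8.2],[0,0,0]],"delta_rot":[[0,0,0],[0,0,0],[0,0,0],[0,0,0],[0,0,0],[0,0,0],[0,0,0],[0,0,0],[0,0,0]]}'
```

```text
time_s: 12.23
position: [0.5597, 0.2842, 0.0704]
tool_rot: [[0.112, 0.98, -0.166], [0.562, -0.2, -0.803], [-0.82, -0.003, -0.573]]
ft_force: [0.2, -0.3, 0.3]
grip_width: 0.0498
time_s: 12.73
position: [0.5589, 0.2838, 0.0716]
tool_rot: [[0.112, 0.98, -0.166], [0.563, -0.2, -0.802], [-0.819, -0.004, -0.574]]
ft_force: [-6.2, -1.7, 4.4]
grip_width: 0.0226
time_s: 13.48
position: [0.553, 0.2408, 0.1343]
tool_rot: [[0.116, 0.979, -0.165], [0.562, -0.202, -0.802], [-0.819, 0.001, -0.574]]
ft_force: [-0.9, -0.4, -4.7]
grip_width: 0.0232
```

```bash
python3 -m pendant '{"travel":[[-5.7,-34.5,16],[-5.7,-34.5,16],[-5.7,-34.5,16],[-5.7,-34.5,16],[-5.7,-34.5,16],[-5.7,-34.5,16],[-5.7,-34.5,16],[-5.7,-34.5,8],[-5.7,-34.5,0],[-5.7,-34.5,0],[-5.7,-34.5,0],[-5.7,-34.5,0],[-5.7,-34.5,0],[-5.7,-34.5,0],[-5.7,-34.5,0],[0,0,0],[0,0,0],[0,0,0],[0,0,0],[0,0,0]],"delta_rot":[[-0.0997,0.0206,0],[-0.0997,0.0206,0],[-0.0997,0.0206,0],[-0.0997,0.0206,0],[-0.0997,0.0206,0],[-0.0997,0.0206,0],[0,0,-0.1203],[0,0,-0.1203],[0,0,-0.1203],[0,0,-0.1203],[0,0,-0.1203],[0,0,-0.1203],[0,0,-0.1203],[0,0,-0.1203],[0,0,-0.1203],[0,0,-0.1203],[0,0,-0.1203],[0,0,-0.1203],[0,0,-0.1203],[0,0,-0.1203]]}' && python3 -m pendant '{"travel":[[0,0,0],[0,0,0],[0,0,0],[0,0,0],[0,0,0],[0,0,0],[0,0,0],[0,0,0],[0,0,0],[0,0,0],[0,0,0]],"delta_rot":[[0,0,-0.1203],[0,0,-0.1203],[0,0,-0.1203],[0,0,-0.1203],[0,0,-0.1203],[0,0,-0.1203],[0,0,-0.1203],[0,0,-0.1203],[0,0,-0.1203],[0,0,0],[0,0,0]]}'; python3 - <<'E'
from h import *
s=env.observe(); T=np.array(s['tool_rot']); print(s['position'],T.round(4),s['grip_width'],s['q'])
O=np.array([.50598,-.27825]);d=np.array([.1709,-.9853]);n=np.array([.9853,.1709])
p=np.array(s['position'])[:2]-O; print('fixture xy of tcp',p@d,p@n,'yaw err',np.degrees(np.arctan2(-T[1,1],-T[0,1]))-9.84)
E
```

```text
time_s: 15.15
position: [0.4667, -0.2754, 0.252]
tool_rot: [[0.0, -0.317, -0.948], [0.004, -0.948, 0.317], [-1.0, -0.004, 0.001]]
ft_force: [0.3, 0.2, -3.3]
grip_width: 0.023
time_s: 16.07
position: [0.4668, -0.2754, 0.2522]
tool_rot: [[0.002, -0.985, -0.174], [0.002, -0.174, 0.985], [-1.0, -0.003, 0.001]]
ft_force: [-0.5, 1.2, -3.5]
grip_width: 0.0231
[ 0.46678591 -0.27543263  0.25218533] [[ 0.0025 -0.9847 -0.174 ]
 [ 0.0016 -0.174   0.9847]
 [-1.     -0.0027  0.0012]] 0.02313055336094039 [-43.1443676   20.15287682  73.41529756   0.16535605  86.39194824
 126.82591392]
fixture xy of tcp -0.009474225991798025 -0.038136452162404896 yaw err 0.179278690812664
```

```bash
python3 -m pendant '{"travel":[[0.2,-1,-25],[0,0,-25],[0,0,-25],[0,0,-25],[0,0,-25],[0,0,-25],[0,0,-25],[0,0,-6],[0,0,-6],[0,0,-6],[0,0,-6],[0,0,-6],[0,0,-6],[0,0,-2],[0,0,-2],[0,0,-2],[0,0,0],[0,0,0]],"delta_rot":[[0,0,-0.003],[0,0,0],[0,0,0],[0,0,0],[0,0,0],[0,0,0],[0,0,0],[0,0,0],[0,0,0],[0,0,0],[0,0,0],[0,0,0],[0,0,0],[0,0,0],[0,0,0],[0,0,0],[0,0,0],[0,0,0]]}';for i in 1 2; do python3 -m pendant '{"travel":[[0,0,-1],[0,0,-0.5],[0,0,0]],"delta_rot":[[0,0,0],[0,0,0],[0,0,0]]}'|egrep 'pos|force'; done
```

```text
time_s: 17.57
position: [0.4671, -0.2767, 0.0355]
tool_rot: [[0.003, -0.986, -0.167], [0.001, -0.167, 0.986], [-1.0, -0.003, 0.0]]
ft_force: [0.5, 0.3, -4.2]
grip_width: 0.0231
position: [0.4671, -0.2769, 0.035]
ft_force: [-2.9, 1.3, 5.6]
position: [0.4672, -0.2769, 0.0348]
ft_force: [-6.7, 3.1, 19.6]
```

Seated. Release, rise, and check both.

```bash
python3 -m pendant '{"travel":[[0,0,0.5],[0,0,0],[0,0,0],[0,0,0],[0,0,8],[0,0,16],[0,0,30],[0,0,35],[0,0,35],[0,0,35],[0,0,35],[0,0,22],[0,0,0],[0,0,0]],"delta_rot":[[0,0,0],[0,0,0],[0,0,0],[0,0,0],[0,0,0],[0,0,0],[0,0,0],[0,0,0],[0,0,0],[0,0,0],[0,0,0],[0,0,0],[0,0,0],[0,0,0]]}' 42 80
python3 - <<'E'
from h import *
a=eyes.get_image('top');b=eyes.get_image('scene'); w=eyes.get_image('wrist')
cv2.imwrite('pics/w7.png',w[:,:,::-1])
A=cv2.resize(a[220:330,350:500],(400,293)); B=cv2.resize(b[190:320,145:295],(400,347)); 
o=np.zeros((347+240,800,3),'u1'); o[:293,:400]=A;o[:347,400:]=B; o[347:,:320]=cv2.resize(w,(320,240))
cv2.imwrite('pics/c7.png',o[:,:,::-1])
p=env.observe()['position'];print(p)
O=np.array([.50598,-.27825]);d=np.array([.1709,-.9853])
prev=None
for f in np.linspace(-5,89,21):
    r=np.radians(f); x=-156-95*np.sin(r)+10*np.cos(r)+11; z=62+95*np.cos(r)+10*np.sin(r)
    P=np.r_[(O+d*x/1000)*1000,z]; print(round(f,1),P.round(1),(P-prev).round(1) if prev is not None else ''); prev=P
E
```

```text
time_s: 19.23
position: [0.4671, -0.2767, 0.2502]
tool_rot: [[0.005, -0.986, -0.167], [-0.001, -0.167, 0.986], [-1.0, -0.004, -0.002]]
ft_force: [0.3, -0.1, -0.1]
grip_width: 0.0421
[ 0.46660547 -0.27629774  0.24774638]
-5.0 [ 484.3 -153.4  155.8] 
-0.3 [ 483.  -145.7  156.9] [-1.3  7.6  1.2]
4.4 [ 481.7 -138.   157.5] [-1.3  7.7  0.5]
9.1 [ 480.3 -130.3  157.4] [-1.3  7.7 -0.1]
13.8 [ 479.  -122.6  156.6] [-1.3  7.7 -0.7]
18.5 [ 477.7 -115.   155.3] [-1.3  7.6 -1.4]
23.2 [ 476.4 -107.6  153.3] [-1.3  7.5 -2. ]
27.9 [ 475.1 -100.3  150.6] [-1.3  7.3 -2.6]
32.6 [473.9 -93.3 147.4] [-1.2  7.  -3.2]
37.3 [472.7 -86.5 143.6] [-1.2  6.8 -3.8]
42.0 [471.6 -80.1 139.3] [-1.1  6.4 -4.3]
46.7 [470.6 -74.  134.4] [-1.1  6.1 -4.9]
51.4 [469.6 -68.4 129.1] [-1.   5.6 -5.3]
56.1 [468.7 -63.2 123.3] [-0.9  5.2 -5.8]
60.8 [467.9 -58.5 117.1] [-0.8  4.7 -6.2]
65.5 [467.1 -54.3 110.5] [-0.7  4.2 -6.6]
70.2 [466.5 -50.6 103.6] [-0.6  3.6 -6.9]
74.9 [466.  -47.6  96.4] [-0.5  3.1 -7.2]
79.6 [465.5 -45.1  89. ] [-0.4  2.5 -7.4]
84.3 [465.2 -43.2  81.4] [-0.3  1.9 -7.6]
89.0 [465.  -42.   73.7] [-0.2  1.3 -7.7]
```

View pics/c7.png

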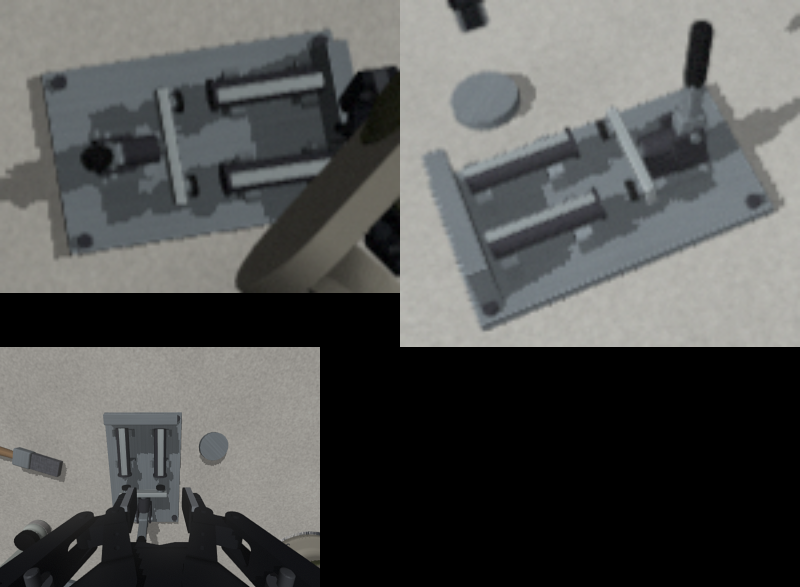

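Both bars sit parallel in the nests, flats up, collars to the clamp tips, and the handle is still upright. I'll close the fingers, go beside the handle, then sweep it over along the arc.

```bash
python3 -m pendant '{"travel":[[4.6,28.7,0],[4.6,28.7,0],[4.6,28.7,0],[4.6,28.7,0],[0,0,-24],[0,0,-24],[0,0,-24],[0,0,-22],[0,0,0],[0,0,0]],"delta_rot":[[0,0,0],[0,0,0],[0,0,0],[0,0,0],[0,0,0],[0,0,0],[0,0,0],[0,0,0],[0,0,0],[0,0,0]]}' 0 40
```

```text
time_s: 20.22
position: [0.4849, -0.1616, 0.1541]
tool_rot: [[-0.0, -0.986, -0.167], [0.003, -0.167, 0.986], [-1.0, -0.0, 0.003]]
ft_force: [0.2, 0.1, 0.6]
grip_width: -0.0003
```

```bash
python3 -m pendant '{"travel":[[-0.6,8.2,1],[-1.3,7.6,1.2],[-1.3,7.7,0.5],[-1.3,7.7,0],[-1.3,7.7,-0.7],[-1.3,7.6,-1.4],[-1.3,7.5,-2],[-1.3,7.3,-2.6],[0,0,0]],"delta_rot":[[0,0,0],[0,0,0],[0,0,0],[0,0,0],[0,0,0],[0,0,0],[0,0,0],[0,0,0],[0,0,0]]}'
python3 - <<'E'
from h import *
b=eyes.get_image('scene');w=eyes.get_image('wrist'); B=b[180:310,140:340]
cv2.imwrite('pics/c8.png',np.hstack([cv2.resize(B,(460,299)),cv2.resize(w,(340,255))if 0 else cv2.copyMakeBorder(cv2.resize(w,(340,255)),0,44,0,0,0)])[:,:,::-1])
E
```

```text
time_s: 20.97
position: [0.4753, -0.0991, 0.1505]
tool_rot: [[0.002, -0.986, -0.168], [0.002, -0.168, 0.986], [-1.0, -0.002, 0.001]]
ft_force: [0.1, -0.3, -0.4]
grip_width: 0.0001
```

View pics/c8.png

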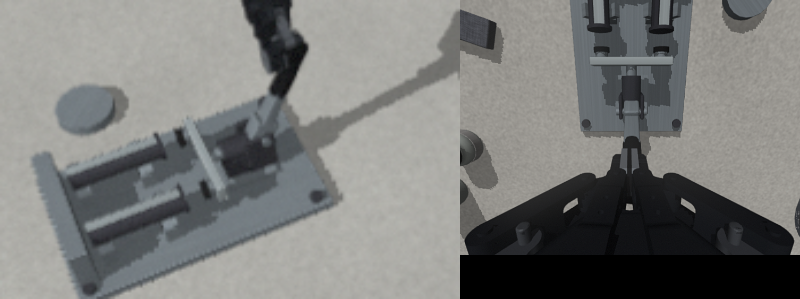

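The handle is following the fingers, now at about 28° of lean. Continue the arc.

```bash
python3 -m pendant '{"travel":[[-1.2,7,-3.2],[-1.2,6.8,-3.8],[-1.1,6.4,-4.3],[-1.1,6.1,-4.9],[-1,5.6,-5.3],[-0.9,5.2,-5.8],[-0.8,4.7,-6.2],[0,0,0]],"delta_rot":[[0,0,0],[0,0,0],[0,0,0],[0,0,0],[0,0,0],[0,0,0],[0,0,0],[0,0,0]]}' && python3 -m pendant '{"travel":[[-0.7,4.2,-6.6],[-0.6,3.6,-6.9],[-0.5,3.1,-7.2],[-0.4,2.5,-7.4],[-0.3,1.9,-6],[0,0,-3],[0,0,0],[0,0,0]],"delta_rot":[[0,0,0],[0,0,0],[0,0,0],[0,0,0],[0,0,0],[0,0,0],[0,0,0],[0,0,0]]}'
```

```text
time_s: 21.73
position: [0.4676, -0.0576, 0.116]
tool_rot: [[0.0, -0.986, -0.168], [0.002, -0.168, 0.986], [-1.0, -0.001, 0.002]]
ft_force: [-0.6, 0.7, 0.1]
grip_width: -0.0003
time_s: 22.4
position: [0.4659, -0.0432, 0.0805]
tool_rot: [[0.003, -0.986, -0.167], [0.001, -0.167, 0.986], [-1.0, -0.003, 0.001]]
ft_force: [-0.8, 1.8, 9.2]
grip_width: 0.0
```

```bash
for i in 1 2 3; do python3 -m pendant '{"travel":[[0,0,-1.5],[0,0,0],[0,0,0]],"delta_rot":[[0,0,0],[0,0,0],[0,0,0]]}'|egrep 'pos|force'; done
```

```text
position: [0.4659, -0.0431, 0.0797]
ft_force: [-3.9, 3.4, 19.6]
position: [0.466, -0.043, 0.0791]
ft_force: [-7.0, 4.8, 29.9]
position: [0.4661, -0.0429, 0.0786]
ft_force: [-10.2, 5.8, 42.8]
```

Hard stop reached. Rise, back off, and check with the last picture.

```bash
python3 -m pendant '{"travel":[[0,0,10],[0,0,25],[0,0,35],[0,0,35],[0,0,35],[0,0,35],[0,15,20],[0,40,0],[0,40,0],[0,40,0],[0,0,0],[0,0,0]],"delta_rot":[[0,0,0],[0,0,0],[0,0,0],[0,0,0],[0,0,0],[0,0,0],[0,0,0],[0,0,0],[0,0,0],[0,0,0],[0,0,0],[0,0,0]]}'
python3 - <<'E'
from h import *
O=np.array([.50598,-.27825]);d=np.array([.1709,-.9853]);n=np.array([.9853,.1709])
F=lambda x,y,z:np.r_[O+d*x/1e3+n*y/1e3,z/1e3]
outs=[]
for nme,(x0,x1,y0,y1) in {'top':(340,500,220,330),'scene':(145,305,190,320)}.items():
    m=eyes.camera_model(nme); im=eyes.get_image(nme)[:,:,::-1].copy(); sc=400/(x1-x0)
    o=cv2.resize(im[y0:y1,x0:x1],None,fx=sc,fy=sc,interpolation=cv2.INTER_CUBIC)
    for P in [(50,38,61),(50,-38,61),(-46,38,61),(-46,-38,61),(-275.5,0,72.5)]:
        u=(proj(m,F(*P))-[x0,y0])*sc; cv2.circle(o,tuple(int(v) for v in u),3,(0,0,255),1)
    outs.append(cv2.copyMakeBorder(o,0,330-o.shape[0],0,0,0))
cv2.imwrite('pics/end.png',np.hstack(outs))
s=env.observe();print(s['position'],s['time_s'],s['ft_force'])
E
```

```text
time_s: 24.15
position: [0.4649, 0.0843, 0.2702]
tool_rot: [[0.002, -0.984, -0.18], [0.007, -0.18, 0.984], [-1.0, -0.003, 0.007]]
ft_force: [-0.7, -0.9, -0.1]
grip_width: 0.0
[0.46521802 0.08265451 0.27025017] 24.25 [-0.12985518 -0.4437728  -0.42339806]
```

View pics/end.png

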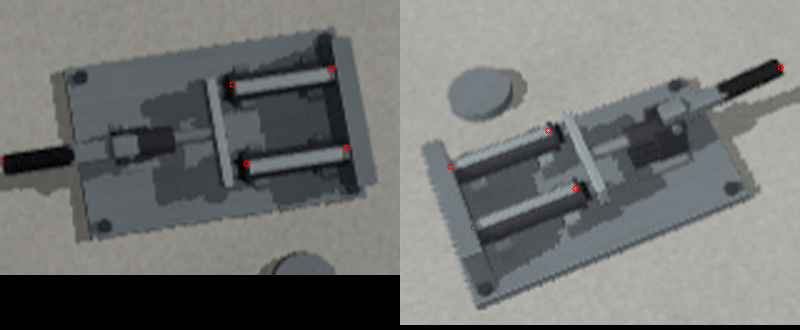

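The predicted marks for seated bars and a closed handle all fall on the flats' ends and the handle tip. The bars are at the stop, flats up, and the handle is down. Handing in.

```bash
python3 -c "
from rig import close_job
print(close_job())"
```

```text
the job is handed in; nothing more can be done
None
```

I put both bars in the fixture nests with their plain ends to the stop, collars to the clamp and a flat facing up. I then swung the clamp handle down to its hard stop and handed the job in at 24 s of the 70 s allowed.

- **Bars:** in the final top and scene pictures, the points predicted for fully home bars fell on the ends of both flats. At that picture scale one pixel is roughly 2 mm, so a millimetre-sized gap at the stop would not show.
- **Clamp:** the predicted tip of a closed handle also fell on the handle. Pressing on it gave a rising force, about 43 N at the wrist, with almost no further movement.
- **Clear of everything:** the arm was backed off with no contact force before hand-in, and I kept it away from the bottle, jar, reference block and brush, though I did not measure their positions again at the end.
- **Disagreements:** the grip opening read about 23 mm on the 25 mm bars. The bars touched down with the tool 1–3 mm higher than I expected. Neither affected the result as far as the checks show, and no check failed.

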